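# Hook out the tray of blue glass

## Task

Pick up the red-handled hook from its rest, put its prong down into the finger hole of the tray of blue glass, and with it pull that tray well out, about 8 cm. Then lift the hook out and lay it back in its rest as it was, leaving the tray out. The amber and green trays stay shut.

Things in the scene. Friction and masses are not known exactly. Their poses are not given: they have to be found in the camera images.
- hook_grip (a point): Centre of the red handle (110 long in x, 22 x 22 mm), grasped across its middle. 8 mm steel prong beyond the +x end turns straight down 78 ahead of this point, ends 64 below it. 0.1 kg. Starts level in its fixed wooden rest, and goes back to that pose: two saddles 41 fore and aft, 10 thick, tops 75 above the bench, 50 between 10 mm side lips; handle free for 72 between them. z up.
- blue_hole (a point): TARGET: centre of the 26 mm round finger hole, at its upper rim, in the level black tab (56 wide, 48 long, 6 thick, top 36 above the bench) on the front of the tray of blue glass; 28 before its front face, 20 from the tab's free edge. x points into the case, z up. Slides out along -x up to 100, 1-2 N friction; starts 0-8 out. Fixed plywood case 100 wide, 180 deep, 60 high, blue tile on top.
- amber_hole (a point): Keep shut: centre of the 26 mm round finger hole, at its upper rim, in the level black tab (56 wide, 48 long, 6 thick, top 36 above the bench) on the front of the tray of amber glass; 28 before its front face, 20 from the tab's free edge. x points into the case, z up. Slides out along -x up to 100, 1-2 N friction; starts 0-8 out. Fixed plywood case 100 wide, 180 deep, 60 high, amber tile on top.
- green_hole (a point): Keep shut: centre of the 26 mm round finger hole, at its upper rim, in the level black tab (56 wide, 48 long, 6 thick, top 36 above the bench) on the front of the tray of green glass; 28 before its front face, 20 from the tab's free edge. x points into the case, z up. Slides out along -x up to 100, 1-2 N friction; starts 0-8 out. Fixed plywood case 100 wide, 180 deep, 60 high, green tile on top.
Not all that is in view belongs to the job. Of the things shaped like the part that bears hook_grip, the red one is meant.

How it is judged:
On the way, in this order (a step that is already met when the one before it is completed fails the run):
1. the hook's prong is in the finger hole of the blue tray, its end below the tab, before the tray has been moved (x of blue_hole in the frame of hook_grip between 0.06 and 0.096 m and y of blue_hole in the frame of hook_grip between -0.016 and 0.016 m and z of blue_hole in the frame of hook_grip between -0.056 and 0 m and distance of blue_hole from where it was at the start of the episode below 0.02 m), for 0.1 s.
2. the blue tray is out by more than 60 mm from its start with the prong still in its finger hole (x of blue_hole in the frame of hook_grip between 0.06 and 0.096 m and y of blue_hole in the frame of hook_grip between -0.016 and 0.016 m and z of blue_hole in the frame of hook_grip between -0.056 and 0 m and distance of blue_hole from where it was at the start of the episode above 0.06 m), for 0.1 s.
At the end, for the whole second after the job is handed in: The blue tray is left more than 60 mm out from where it started; the hook lies in its rest again, its handle's centre within 25 mm of where it was and level to 10 degrees, prong down; the amber and green trays are within 15 mm of where they were (distance of blue_hole from where it was at the start of the episode above 0.06 m and distance of hook_grip from where it was at the start of the episode below 0.025 m and angle between hook_grip's own z axis and vertical below 0.17 rad and distance of each of amber_hole, green_hole from where it was at the start of the episode below 0.015 m); the robot touches nothing.
It fails at once if the amber or green tray is pulled out or pushed by more than 15 mm (distance of any of amber_hole, green_hole from where it was at the start of the episode above 0.015 m).
It also fails if it takes over 50 s, if anything falls off the work surface, if the arm or the gripper's body presses on something with over 40 N, if the wrist force passes 120 N, or if a joint passes its speed limit or range.

## Robot

A 7-joint arm with a two-finger parallel gripper is mounted at the origin on the work surface. World frame = base frame: x ahead of the robot, y to its left, z up, the work surface at z = 0. Lengths are in m, angles in rad, forces in N, time in s.
With the tool pointing down it reaches from about 0.425 to 0.875 m from the base axis. Payload 8.4 kg.
Tool frame: the origin (TCP) lies on the mounting face of the last link; the fingertips stand 173 mm ahead of it and the grasp point (between the pads) lies 155 mm ahead of it (robot.grasp_offset is the distance from the TCP to the grasp point, in m); z points along the fingers, y is the line along which they close (so a half turn about z gives the same grasp; the last joint's range is limited). The gripper opens to 85 mm and grips with 20 to 120 N. Pads are 22 mm wide; open, the fingers measure 114 mm over their backs; the gripper's body (76 mm by 85 mm) begins 54 mm behind the grasp point. The pads swing forward as they close: fully open they stand 13 mm farther back than shut.
Start: joints at [-1.394, 0.333, 0.04, 1.465, -0.013, 1.343, -0.059], TCP at [0.177, 0.625, 0.405] pointing down, gripper open.
Joint ranges: [-2.58, 2.58], [-0.38, 2.09], [-1.3, 1.39], [0.25, 2.4], [-1.5, 4.64], [0.08, 2.09], [-2.65, 2.65]. Speed limits (rad/s): [2.22, 2.22, 2.79, 2.79, 3.14, 3.14, 3.14].

## Interface

Orientations are given as a unit quaternion [x, y, z, w].
In Python, from plant import robot gives the robot as it stands.
- The arm moves only by the tool apply_moves, never from a script. Its argument "commands" is a list of rows, each an object of numbers: "x", "y", "z": the shift along the tool's x, y, z in m; "rx", "ry", "rz": the turn, a rotation vector about the tool's x, y, z in rad; "jaw": the finger opening in m, from 0 to 0.0854. In form: [{"x": .., "y": .., "z": .., "rx": .., "ry": .., "rz": .., "jaw": ..}, ...]. A call has 1 to 5 rows; each row shifts and turns the commanded pose from where the row before left it, along the tool's axes as they then stand; what a row does not reach is not made up. A row lasts 1/10 s, in which the tool goes at most 50 mm and 8.59 degrees, less where a joint would pass 70% of its speed; a pose out of reach is approached as far as the arm can. A call is refused whole if a number of a shift passes 0.05 or a number of a turn 0.15, either way. A call with a gripper value outside its range is refused whole. The fingers move at their own pace and stop on an object; the grip force is fixed at half the most. Time passes only in rows, so rows that do not move let the fingers close. It gives the time, the measured TCP pose, the force, the opening and the grip force at its end, in the units of the state.
- robot.get_state(): the state, without advancing time (a new reading comes with each control period).
- robot.camera(name): name is "side" or "top"; returns the picture (400x640x3 uint8, red, green, blue); there is no depth.
- robot.camera_model(name): a dict with "intrinsics" (3x3 intrinsics, pixels), "k1" (the pictures are not rectified: a ray, as slopes to the right and down, at radius r is drawn at 1 + k1 r^2 times it, then the intrinsics apply), "xyz" and "orientation" of the camera in the world. Camera axes: x right, y up, looking along -z (the intrinsics and any distortion apply to the point x, -y, -z); pixel columns grow to the right and rows downward; lengths in m; the calibration is good to about 2 mm. A picture is of the moment at which its call begins. camera_model takes no time and is no camera call.
- robot.finish_job(): hands the job in; it is judged then, once.
Trained networks look in the newest picture that a camera, given by its name, has taken for a name from the list of things; names that differ only in an ending like _2 or _b are one class to them, and where a whole thing is asked for, a point or a joint stands for the part that bears it (a point fixed in the world has none). Each returns a list of dicts, best first, with "p" (0 to 1); they miss things now and then, are a little off and sometimes report something else, mostly with a low value. They report only what shows in the picture. A call takes as long as a camera call. They do not tell look-alikes from the thing itself.
- robot.look_for(camera, thing): "extent" ([left, top, right, bottom] in pixels, round what is visible of it).
- robot.cut_out(camera, thing): "region" (400x640 bool, what is visible of it) and "extent" ([left, top, right, bottom] in pixels, round what is visible of it).
- robot.mark_of(camera, thing): "point" ([row, column] in pixels: a listed point, or the origin of a listed thing).
The state is a dict: "time_s": time; "qpos": joint angles; "dq": joint speeds; "joint_efforts": joint torques, N m; "tool_pos": TCP position; "eef_rot": TCP orientation; "contact_force": force on the tool from outside, world axes, zero at the start; "ft_torque": the same for the moment, N m; "width": finger opening in m; "gripper_force": force on a finger pad.
Only numpy, scipy, OpenCV 4.12 (cv2) and the standard library are available. Lean on these libraries where they do the work, as an engineer would, in place of code of your own. Each camera call takes 0.05 s, during which the arm holds its last target. There are 200 camera calls.

## Working session

There is one attempt and no reset: what is moved stays moved. The work goes in short steps, Python scripts to look and compute and a tool call to move; the robot and the scene stay as the last step left them, time stands still between calls to the robot, and variables do not carry over. Pictures are saved under pics/ and viewed, at most 10 in all, crops included, and the job is handed in when it is done.

Besides the shell and the picture viewer there is one more tool, called after "Request:" as name(argument=value, ...), one argument or row to a line, values as JSON. apply_moves: Moves the arm, as the interface text tells. Its arguments: {"type":"object","properties":{"commands":{"type":"array","items":{"type":"object","properties":{"x":{"type":"number"},"y":{"type":"number"},"z":{"type":"number"},"rx":{"type":"number"},"ry":{"type":"number"},"rz":{"type":"number"},"jaw":{"type":"number"}}}}},"required":["commands"]}

```bash
mkdir -p pics; cat > h.py <<'E'
import numpy as np, cv2
from scipy.spatial.transform import Rotation as R
from plant import robot
def ray(cam,row,col):
    m=robot.camera_model(cam);K=np.array(m["intrinsics"]);k=m["k1"]
    d=np.linalg.inv(K)@[col,row,1];s=d[:2].copy();u=s.copy()
    for _ in range(30): u=s/(1+k*(u@u))
    return np.array(m["xyz"]),R.from_quat(m["orientation"]).apply([u[0],-u[1],-1])
def onz(cam,row,col,z):
    o,d=ray(cam,row,col);return o+d*(z-o[2])/d[2]
def save(cam,n): 
    im=robot.camera(cam);cv2.imwrite(f"pics/{n}.png",im[:,:,::-1]);return im
E
python3 - <<'E'
from h import *
for c in("top","side"):
    save(c,c+"0");print(robot.camera_model(c))
    for t,z in(("hook_grip",.086),("blue_hole",.036),("amber_hole",.036),("green_hole",.036)):
        for q in robot.mark_of(c,t): print(c,t,round(q["p"],2),np.round(q["point"],1),onz(c,*q["point"],z).round(4))
s=robot.get_state();print(s["time_s"],s["tool_pos"],s["eef_rot"],s["width"])
E
```

```text
{'intrinsics': array([[391.56991397,   0.        , 321.84238872],
       [  0.        , 391.56991397, 193.39313046],
       [  0.        ,   0.        ,   1.        ]]), 'k1': -0.07056600427378311, 'xyz': array([ 0.40036296, -0.11066546,  1.03345897]), 'orientation': array([-0.03504977,  0.03137452,  0.70981051, -0.70282017])}
top hook_grip 0.8 [255.1 395.2] [ 0.339 -0.281  0.086]
top hook_grip 0.78 [174.8 392.8] [ 0.5336 -0.2801  0.086 ]
top hook_grip 0.77 [177.9 457. ] [ 0.5245 -0.4385  0.086 ]
top blue_hole 0.72 [141.5 245.1] [0.6322 0.0926 0.036 ]
top amber_hole 0.9 [126.3 195.8] [0.6751 0.224  0.036 ]
top green_hole 0.56 [127.6 301.4] [ 0.6672 -0.0543  0.036 ]
{'intrinsics': array([[396.97332999,   0.        , 315.77969868],
       [  0.        , 396.97332999, 198.51802308],
       [  0.        ,   0.        ,   1.        ]]), 'k1': -0.07340620807278624, 'xyz': array([0.43261702, 0.56724588, 0.76604765]), 'orientation': array([-0.01853708,  0.37991189,  0.92417638, -0.03494795])}
side hook_grip 0.97 [149.8 303.9] [ 0.5382 -0.289   0.086 ]
side hook_grip 0.78 [133.6 314.2] [ 0.5161 -0.3657  0.086 ]
side hook_grip 0.68 [170.7 377.1] [ 0.3403 -0.2159  0.086 ]
side blue_hole 0.69 [276.7 242.8] [0.6349 0.0975 0.036 ]
side green_hole 0.83 [221.8 246.5] [ 0.6585 -0.0605  0.036 ]
0.5 [0.17701836 0.62541812 0.40467365] [ 1.37483918e-01  9.90503998e-01 -5.05485907e-05 -2.56200396e-05] 0.08559578725472763
```

View pics/top0.png

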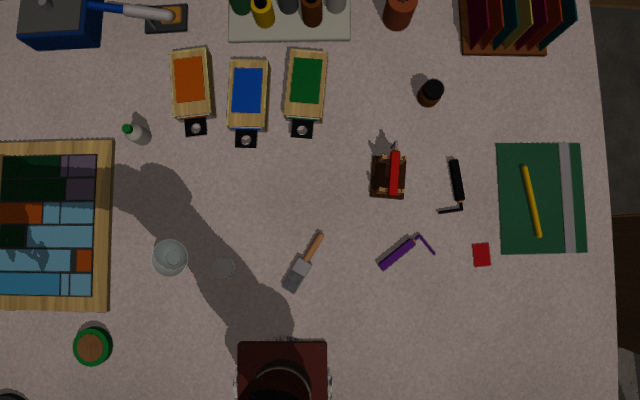

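View pics/side0.png

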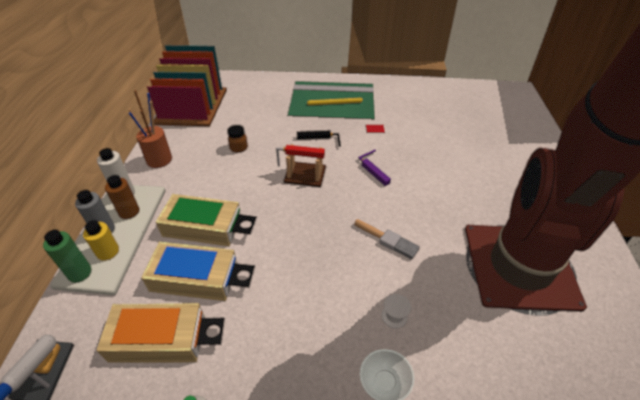

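The red hook is at about (395,173) in the top picture and (304,151) in the side one, with its prong pointing away from the robot (+x). The blue tray's hole is at about (246,141) top and (243,276) side. I'll measure both more exactly.

```bash
python3 - <<'E'
from h import *
t=cv2.imread("pics/top0.png");s=cv2.imread("pics/side0.png")
a=cv2.resize(t[125:205,365:425],None,fx=6,fy=6,interpolation=cv2.INTER_CUBIC)
b=cv2.resize(t[45:155,215:280],None,fx=4.36,fy=4.36,interpolation=cv2.INTER_CUBIC)
h=min(a.shape[0],b.shape[0],475);top=np.hstack([a[:h],b[:h]])
cv2.imwrite("pics/c1.png",top)
def mask(im,f,box):
    m=np.zeros(im.shape[:2],np.uint8);x0,y0,x1,y1=box;i=im.astype(int)
    m[y0:y1,x0:x1]=f(i[y0:y1,x0:x1]);return m
red=lambda i:(i[...,2]>90)&(i[...,2]>2.5*i[...,1])&(i[...,2]>2.5*i[...,0])
bl=lambda i:(i[...,0]>90)&(i[...,0]>1.7*i[...,1])&(i[...,0]>2*i[...,2])
for n,c,im,f,box,z in(("red","top",t,red,(365,125,425,205),.097),("red","side",s,red,(265,130,345,190),.097),
   ("blue","top",t,bl,(215,45,280,130),.062),("blue","side",s,bl,(140,235,250,300),.062)):
    cs,_=cv2.findContours(mask(im,f,box),cv2.RETR_EXTERNAL,cv2.CHAIN_APPROX_NONE)
    k=max(cs,key=cv2.contourArea)[:,0]
    P=np.array([onz(c,r,q,z)[:2] for q,r in k],np.float32)
    bx=cv2.minAreaRect(P);print(n,c,np.round(bx[0],4),np.round(bx[1],4),round(bx[2],2),np.round(cv2.boxPoints(bx),4).tolist(),'px',cv2.boundingRect(k))
for c,im,box in(("top",t,(236,131,257,147)),("side",s,(229,262,256,288))):
    x0,y0,x1,y1=box;g=cv2.cvtColor(im,cv2.COLOR_BGR2GRAY)[y0:y1,x0:x1];print(g.tolist() if c=="top" else "")
    _,m=cv2.threshold(g,0,255,cv2.THRESH_OTSU)
    n,l,st,ce=cv2.connectedComponentsWithStats(m)
    for i in range(1,n): p=ce[i]+[x0,y0];print(c,st[i],p.round(1),onz(c,p[1],p[0],.036).round(4))
E
```

```text
red top [ 0.5372 -0.2819] [0.0194 0.1083] 84.54 [[0.48240000009536743, -0.2863999903202057], [0.5902000069618225, -0.29670000076293945], [0.5920000076293945, -0.27730000019073486], [0.48420000076293945, -0.2669999897480011]] px (389, 151, 11, 45)
red side [ 0.5363 -0.2698] [0.0366 0.1061] 84.7 [[0.48170000314712524, -0.2831000089645386], [0.5874000191688538, -0.2928999960422516], [0.5907999873161316, -0.2565000057220459], [0.48510000109672546, -0.2467000037431717]] px (285, 146, 39, 12)
blue top [0.7627 0.0855] [0.0735 0.1177] 87.18 [[0.7020999789237976, 0.051600001752376556], [0.819599986076355, 0.045899998396635056], [0.823199987411499, 0.1193000003695488], [0.7056999802589417, 0.125]] px (232, 68, 31, 45)
blue side [0.7604 0.0884] [0.0693 0.1135] 87.57 [[0.7021999955177307, 0.05609999969601631], [0.8156999945640564, 0.05130000039935112], [0.8185999989509583, 0.12060000002384186], [0.7052000164985657, 0.12540000677108765]] px (156, 248, 59, 31)
[[10, 7, 7, 7, 6, 5, 6, 9, 10, 10, 9, 7, 4, 9, 5, 9, 5, 5, 5, 9, 5], [5, 6, 7, 7, 6, 10, 9, 10, 5, 8, 5, 4, 7, 6, 6, 9, 5, 6, 6, 6, 15], [5
[... 715 characters left out ...]
67, 65, 67, 68, 69, 67, 56, 26, 7, 6, 6, 8, 7, 51], [8, 5, 5, 8, 9, 18, 66, 98, 67, 86, 114, 113, 92, 39, 8, 9, 10, 7, 8, 8, 49], [4, 4, 4, 8, 5, 7, 22, 56, 80, 95, 99, 59, 47, 13, 8, 5, 6, 8, 5, 8, 52], [8, 6, 7, 8, 3, 7, 9, 14, 18, 24, 23, 14, 11, 5, 3, 8, 7, 8, 9, 5, 53], [7, 7, 5, 8, 9, 7, 7, 7, 11, 7, 9, 2, 6, 7, 6, 6, 8, 8, 6, 6, 75]]
top [ 5  4 10 10 78] [245.7 139.6] [0.6373 0.091  0.036 ]
top [20 10  1  6  6] [256.  143.5] [0.6265 0.064  0.036 ]

side [ 0  0  5 13 35] [230.1 266.3] [0.6688 0.0726 0.036 ]
side [  6   0  21  26 150] [250.6 273.4] [0.6195 0.0877 0.036 ]
side [ 8  9 13  9 84] [243.1 274.5] [0.6354 0.0918 0.036 ]
side [ 1 24 11  2 20] [234.6 286.6] [0.6475 0.1235 0.036 ]
```

View pics/c1.png

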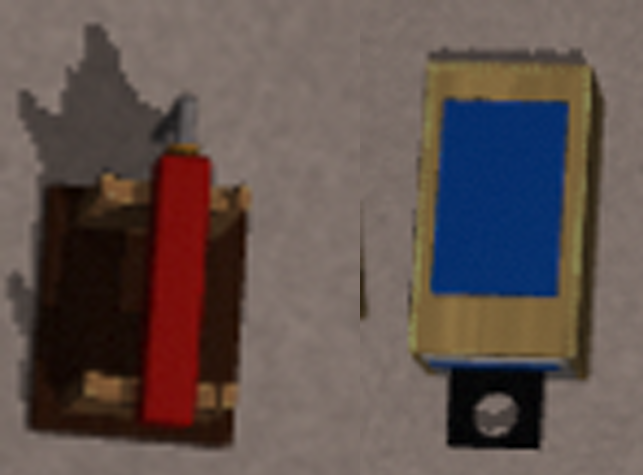

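The crop confirms it: red handle top face at about (0.537,-0.281), yaw -5.4°, and the blue hole at about (0.635,0.092), tray yaw -2.6°. The sizes also match (108 mm handle seen, 110 mm given). I'll move to the hook along an arc that stays clear of the base.

Request:
apply_moves(
  commands=[
    {"x": -0.037, "y": -0.024, "rz": -0.091, "jaw": 0.0854},
    {"x": -0.037, "y": -0.024, "rz": -0.091},
    {"x": -0.037, "y": -0.024},
    {"x": -0.037, "y": -0.024},
    {"x": -0.037, "y": -0.024},
  ],
)

```text
invalid input at $.commands[0]: expected keys x, y, z, rx, ry, rz, jaw
```

Request:
apply_moves(
  commands=[
    {"x": -0.037, "y": -0.028},
    {"x": -0.037, "y": -0.028},
    {"x": -0.035, "y": -0.035},
    {"x": -0.02, "y": -0.045},
    {"x": -0.01, "y": -0.049},
  ],
)

```text
invalid input at $.commands[0]: expected keys x, y, z, rx, ry, rz, jaw
```

```bash
cat >> h.py <<'E'
def to(x,y,z,yaw):
    "remaining shift in current tool axes, and turn; yaw = world angle of -tool x (deg)"
    s=robot.get_state();q=R.from_quat(s["eef_rot"]);p=np.array(s["tool_pos"])
    a=np.radians(yaw);T=R.from_matrix(np.array([[-np.cos(a),-np.sin(a),0],[-np.sin(a),np.cos(a),0],[0,0,-1]]).T)
    print("t",round(s["time_s"],2),"pos",p.round(4),"shift",q.inv().apply(np.array([x,y,z])-p).round(4),"turn",(q.inv()*T).as_rotvec().round(4),"F",np.round(s["contact_force"],1),"w",round(s["width"],4),"q",np.round(s["qpos"],2))
E
python3 -c "
from h import *
to(.537,-.281,.32,-5.4)"
```

```text
t 0.5 pos [0.177  0.6254 0.4047] shift [-0.5932 -0.7741  0.0847] turn [-1.000e-04 -0.000e+00 -1.816e-01] F [ 0.2  0.  -0.6] w 0.0856 q [-1.39  0.33  0.04  1.47 -0.01  1.34 -0.06]
```

All seven keys are required in each row.

Request:
apply_moves(
  commands=[
    {"x": -0.037, "y": -0.024, "z": 0, "rx": 0, "ry": 0, "rz": -0.091, "jaw": 0.085},
    {"x": -0.037, "y": -0.024, "z": 0, "rx": 0, "ry": 0, "rz": -0.091, "jaw": 0.085},
    {"x": -0.037, "y": -0.028, "z": 0, "rx": 0, "ry": 0, "rz": 0, "jaw": 0.085},
    {"x": -0.037, "y": -0.028, "z": 0, "rx": 0, "ry": 0, "rz": 0, "jaw": 0.085},
    {"x": -0.037, "y": -0.028, "z": 0, "rx": 0, "ry": 0, "rz": 0, "jaw": 0.085},
  ],
)

```text
time_s: 1.0
tool_pos: [0.3418, 0.4663, 0.405]
eef_rot: [0.047, 0.999, 0.0, 0.0]
contact_force: [1.2, 1.1, 0.4]
width: 0.0852
gripper_force: 0.0
```

Request:
apply_moves(
  commands=[
    {"x": -0.037, "y": -0.028, "z": 0, "rx": 0, "ry": 0, "rz": 0, "jaw": 0.085},
    {"x": -0.037, "y": -0.032, "z": 0, "rx": 0, "ry": 0, "rz": 0, "jaw": 0.085},
    {"x": -0.035, "y": -0.035, "z": 0, "rx": 0, "ry": 0, "rz": 0, "jaw": 0.085},
    {"x": -0.03, "y": -0.039, "z": 0, "rx": 0, "ry": 0, "rz": 0, "jaw": 0.085},
    {"x": -0.02, "y": -0.045, "z": 0, "rx": 0, "ry": 0, "rz": 0, "jaw": 0.085},
  ],
)

```text
time_s: 1.5
tool_pos: [0.4836, 0.273, 0.4047]
eef_rot: [0.047, 0.999, 0.0, 0.0]
contact_force: [0.4, -0.8, 0.6]
width: 0.0848
gripper_force: 0.0
```

```bash
python3 -c "
from h import *
to(.537,-.281,.32,-5.4)"
```

```text
t 1.5 pos [0.4836 0.273  0.4047] shift [-0.1053 -0.5465  0.0848] turn [ 0.      0.0007 -0.    ] F [ 0.4 -0.8  0.6] w 0.0848 q [-0.86  0.14  0.29  1.71 -0.04  1.3   0.92]
```

Request:
apply_moves(
  commands=[
    {"x": -0.012, "y": -0.045, "z": 0, "rx": 0, "ry": 0, "rz": 0, "jaw": 0.085},
    {"x": -0.012, "y": -0.045, "z": 0, "rx": 0, "ry": 0, "rz": 0, "jaw": 0.085},
    {"x": -0.012, "y": -0.045, "z": 0, "rx": 0, "ry": 0, "rz": 0, "jaw": 0.085},
    {"x": -0.012, "y": -0.045, "z": 0, "rx": 0, "ry": 0, "rz": 0, "jaw": 0.085},
    {"x": -0.012, "y": -0.045, "z": 0, "rx": 0, "ry": 0, "rz": 0, "jaw": 0.085},
  ],
)

```text
time_s: 2.0
tool_pos: [0.5208, 0.0431, 0.4051]
eef_rot: [0.047, 0.999, 0.0, 0.0]
contact_force: [0.7, 0.2, -0.7]
width: 0.0848
gripper_force: 0.0
```

Request:
apply_moves(
  commands=[
    {"x": -0.012, "y": -0.045, "z": 0, "rx": 0, "ry": 0, "rz": 0, "jaw": 0.085},
    {"x": -0.012, "y": -0.045, "z": 0, "rx": 0, "ry": 0, "rz": 0, "jaw": 0.085},
    {"x": -0.012, "y": -0.045, "z": 0, "rx": 0, "ry": 0, "rz": 0, "jaw": 0.085},
    {"x": -0.01, "y": -0.045, "z": 0.01, "rx": 0, "ry": 0, "rz": 0, "jaw": 0.085},
    {"x": 0, "y": -0.045, "z": 0.02, "rx": 0, "ry": 0, "rz": 0, "jaw": 0.085},
  ],
)

```text
time_s: 2.5
tool_pos: [0.5465, -0.1851, 0.3759]
eef_rot: [0.046, 0.999, -0.0, 0.002]
contact_force: [1.3, 0.6, -0.3]
width: 0.0851
gripper_force: 0.0
```

```bash
python3 -c "
from h import *
to(.537,-.281,.241,-5.4)"
```

```text
t 2.5 pos [ 0.5465 -0.1851  0.3759] shift [ 0.0011 -0.0963  0.1349] turn [-0.0004  0.0037  0.0013] F [ 1.3  0.6 -0.3] w 0.0851 q [-0.31  0.23  0.66  1.72 -0.15  1.24  1.86]
```

Request:
apply_moves(
  commands=[
    {"x": 0.001, "y": -0.032, "z": 0.02, "rx": 0, "ry": 0, "rz": 0, "jaw": 0.085},
    {"x": 0, "y": -0.032, "z": 0.02, "rx": 0, "ry": 0, "rz": 0, "jaw": 0.085},
    {"x": 0, "y": -0.032, "z": 0.02, "rx": 0, "ry": 0, "rz": 0, "jaw": 0.085},
    {"x": 0, "y": 0, "z": 0, "rx": 0, "ry": 0.003, "rz": 0.001, "jaw": 0.085},
  ],
)

```text
time_s: 2.9
tool_pos: [0.5331, -0.283, 0.3123]
eef_rot: [0.05, 0.999, -0.001, -0.004]
contact_force: [-0.5, -0.2, 0.1]
width: 0.0849
gripper_force: 0.0
```

```bash
python3 -c "
from h import *
to(.537,-.281,.241,-5.4)
save('top','top1')
im=cv2.imread('pics/top1.png');cv2.imwrite('pics/c2.png',cv2.resize(im[110:230,340:480],None,fx=5,fy=5,interpolation=cv2.INTER_CUBIC))"
```

```text
t 2.9 pos [ 0.5331 -0.283   0.3123] shift [-0.0042  0.0025  0.0713] turn [-0.0019 -0.007  -0.0067] F [-0.5 -0.2  0.1] w 0.0849 q [-0.14  0.36  0.69  1.72 -0.24  1.15  2.08]
```

View pics/c2.png

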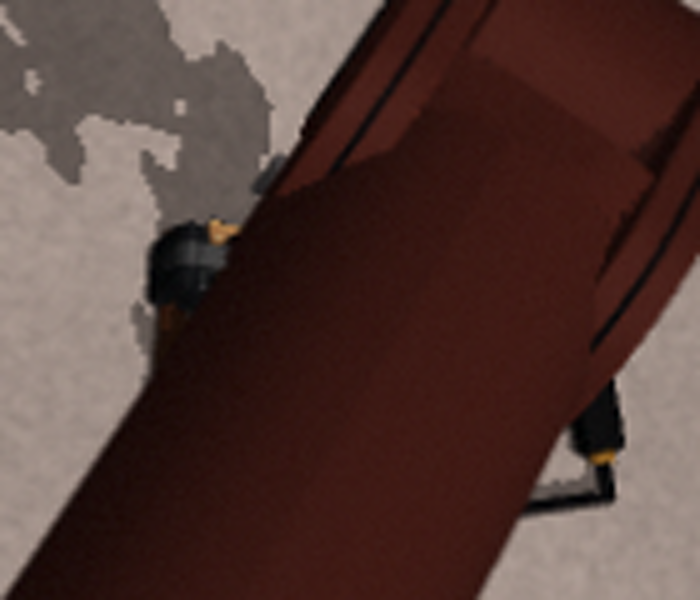

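The arm hides the hook from above, so I'll rely on the measured pose. Next I correct the small offset and lower.

Request:
apply_moves(
  commands=[
    {"x": 0, "y": 0, "z": 0.02, "rx": 0, "ry": 0, "rz": 0, "jaw": 0.085},
    {"x": 0, "y": 0, "z": 0, "rx": 0, "ry": 0, "rz": 0, "jaw": 0.085},
  ],
)

```text
time_s: 3.15
tool_pos: [0.5355, -0.2772, 0.2933]
eef_rot: [0.047, 0.999, 0.001, -0.003]
contact_force: [-0.8, 1.3, -1.1]
width: 0.0848
gripper_force: 0.0
```

```bash
python3 -c "
from h import *
to(.537,-.281,.241,-5.4)"
```

```text
t 3.15 pos [ 0.5355 -0.2772  0.2933] shift [-0.0021 -0.0037  0.0523] turn [ 0.0012 -0.0053  0.0008] F [-0.8  1.3 -1.1] w 0.0848 q [-0.14  0.38  0.67  1.74 -0.26  1.12  2.09]
```

Request:
apply_moves(
  commands=[
    {"x": -0.001, "y": -0.003, "z": 0.018, "rx": 0, "ry": -0.005, "rz": 0, "jaw": 0.085},
    {"x": -0.001, "y": 0, "z": 0.018, "rx": 0, "ry": 0, "rz": 0, "jaw": 0.085},
    {"x": 0, "y": 0, "z": 0.016, "rx": 0, "ry": 0, "rz": 0, "jaw": 0.085},
    {"x": 0, "y": 0, "z": 0, "rx": 0, "ry": 0, "rz": 0, "jaw": 0.085},
  ],
)

```text
time_s: 3.55
tool_pos: [0.5371, -0.2807, 0.2413]
eef_rot: [0.047, 0.999, 0.001, -0.0]
contact_force: [-0.2, 0.3, 0.2]
width: 0.0853
gripper_force: 0.0
```

```bash
python3 -c "
from h import *
to(.537,-.281,.241,-5.4)
save('side','s2')
im=cv2.imread('pics/s2.png');cv2.imwrite('pics/c3.png',cv2.resize(im[90:210,230:390],None,fx=5,fy=5,interpolation=cv2.INTER_CUBIC))"
```

```text
t 3.55 pos [ 0.5371 -0.2807  0.2413] shift [ 0.     -0.0003  0.0003] turn [ 0.001  -0.0007  0.0007] F [-0.2  0.3  0.2] w 0.0853 q [-0.11  0.44  0.65  1.78 -0.31  1.02  2.13]
```

View pics/c3.png

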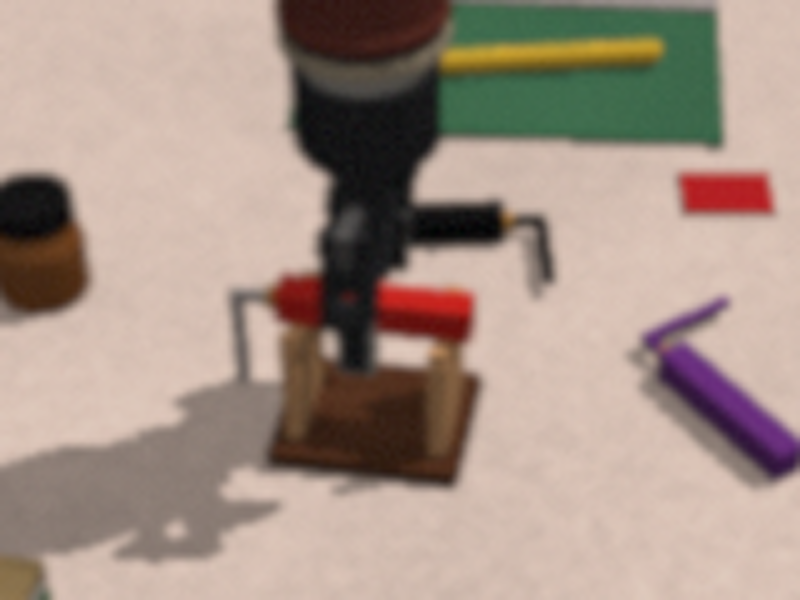

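```bash
python3 -c "
from h import *
def ony(c,r,q,y):
    o,d=ray(c,r,q);return (o+d*(y-o[1])/d[1]).round(4)
for r,q in((163,301.2),(145,301)): print(ony('side',r,q,-.235))
# saddles/handle ends on the near top edge
for r,q in((147,285),(150.5,324.4)): print(onz('side',r,q,.097).round(4))
"
```

```text
[ 0.5401 -0.235   0.084 ]
[ 0.5386 -0.235   0.144 ]
[ 0.5892 -0.2839  0.097 ]
[ 0.481 -0.276  0.097]
```

The open fingers straddle the middle of the red handle between the two saddles; the handle centre matches to about 2 mm. Closing and lifting.

Request:
apply_moves(
  commands=[
    {"x": 0.001, "y": 0, "z": 0, "rx": 0, "ry": 0, "rz": 0, "jaw": 0.0},
    {"x": 0, "y": 0, "z": 0, "rx": 0, "ry": 0, "rz": 0, "jaw": 0.0},
    {"x": 0, "y": 0, "z": 0, "rx": 0, "ry": 0, "rz": 0, "jaw": 0.0},
    {"x": 0, "y": 0, "z": 0, "rx": 0, "ry": 0, "rz": 0, "jaw": 0.0},
    {"x": 0, "y": 0, "z": 0, "rx": 0, "ry": 0, "rz": 0, "jaw": 0.0},
  ],
)

```text
time_s: 4.1
tool_pos: [0.5364, -0.282, 0.2433]
eef_rot: [0.047, 0.999, -0.0, 0.001]
contact_force: [-0.6, 0.8, 4.2]
width: 0.0212
gripper_force: 59.0
```

```bash
python3 -c "
from h import *
to(.537,-.281,.241,-5.4);print(robot.get_state()['gripper_force'])"
```

```text
t 4.1 pos [ 0.5364 -0.282   0.2433] shift [-0.0005  0.001   0.0023] turn [-0.0002  0.0028 -0.0006] F [-0.6  0.8  4.2] w 0.0212 q [-0.11  0.44  0.65  1.78 -0.31  1.02  2.13]
59.038172364234924
```

Gripped at 21 mm width with 59 N. Lifting, then carrying it to the blue tray.

Request:
apply_moves(
  commands=[
    {"x": 0, "y": 0, "z": -0.015, "rx": 0, "ry": 0, "rz": 0, "jaw": 0.0},
    {"x": 0, "y": 0, "z": -0.025, "rx": 0, "ry": 0, "rz": 0, "jaw": 0.0},
    {"x": 0, "y": 0, "z": -0.03, "rx": 0, "ry": 0, "rz": 0, "jaw": 0.0},
    {"x": 0, "y": 0, "z": -0.03, "rx": 0, "ry": 0, "rz": 0, "jaw": 0.0},
    {"x": 0, "y": 0.01, "z": -0.01, "rx": 0, "ry": 0, "rz": 0, "jaw": 0.0},
  ],
)

```text
time_s: 4.6
tool_pos: [0.5368, -0.2736, 0.3568]
eef_rot: [0.049, 0.999, -0.001, 0.003]
contact_force: [0.3, -0.2, -0.6]
width: 0.0209
gripper_force: 58.7
```

```bash
python3 -c "
from h import *
to(.557,.095,.34,-2.6);print(robot.get_state()['gripper_force'])"
```

```text
t 4.6 pos [ 0.5368 -0.2736  0.3568] shift [0.0159 0.3689 0.016 ] turn [-0.002   0.0064 -0.0521] F [ 0.3 -0.2 -0.6] w 0.0209 q [-0.17  0.31  0.7   1.68 -0.21  1.22  2.05]
58.688194155693054
```

Request:
apply_moves(
  commands=[
    {"x": 0.001, "y": 0.025, "z": 0, "rx": 0, "ry": 0, "rz": 0, "jaw": 0.0},
    {"x": 0.002, "y": 0.038, "z": 0, "rx": 0, "ry": 0, "rz": 0, "jaw": 0.0},
    {"x": 0.002, "y": 0.04, "z": 0, "rx": 0, "ry": 0, "rz": 0, "jaw": 0.0},
    {"x": 0.002, "y": 0.04, "z": 0, "rx": 0, "ry": 0, "rz": 0, "jaw": 0.0},
    {"x": 0.002, "y": 0.04, "z": 0, "rx": 0, "ry": 0, "rz": 0, "jaw": 0.0},
  ],
)

```text
time_s: 5.1
tool_pos: [0.5449, -0.0866, 0.3526]
eef_rot: [0.047, 0.999, 0.0, 0.001]
contact_force: [0.6, -0.1, -0.3]
width: 0.0211
gripper_force: 58.8
```

Request:
apply_moves(
  commands=[
    {"x": 0.002, "y": 0.04, "z": 0, "rx": 0, "ry": 0, "rz": 0, "jaw": 0.0},
    {"x": 0.002, "y": 0.04, "z": 0, "rx": 0, "ry": 0, "rz": 0, "jaw": 0.0},
    {"x": 0.002, "y": 0.04, "z": 0, "rx": 0, "ry": 0, "rz": 0, "jaw": 0.0},
    {"x": 0.001, "y": 0.035, "z": 0, "rx": 0, "ry": 0, "rz": -0.02, "jaw": 0.0},
    {"x": 0, "y": 0.02, "z": 0, "rx": 0, "ry": 0, "rz": -0.029, "jaw": 0.0},
  ],
)

```text
time_s: 5.6
tool_pos: [0.5539, 0.0901, 0.3524]
eef_rot: [0.02, 1.0, 0.0, 0.001]
contact_force: [0.0, -0.2, -1.7]
width: 0.021
gripper_force: 58.8
```

Request:
apply_moves(
  commands=[
    {"x": 0, "y": 0.01, "z": 0.01, "rx": 0, "ry": 0, "rz": 0, "jaw": 0.0},
    {"x": 0, "y": 0, "z": 0, "rx": 0, "ry": 0, "rz": 0, "jaw": 0.0},
  ],
)

```text
time_s: 5.8
tool_pos: [0.5544, 0.0967, 0.3409]
eef_rot: [0.022, 1.0, -0.001, -0.0]
contact_force: [-0.6, -0.4, -0.4]
width: 0.0209
gripper_force: 58.8
```

```bash
python3 -c "
from h import *
to(.557,.095,.34,-2.6)
save('side','s3');save('top','t3')
a=cv2.imread('pics/s3.png')[160:310,190:350];b=cv2.imread('pics/t3.png')[60:210,190:350]
cv2.imwrite('pics/c4.png',np.hstack([cv2.resize(i,(400,375),interpolation=cv2.INTER_CUBIC) for i in(a,b)]))
for c in('top','side'):
  for q in robot.mark_of(c,'blue_hole')[:2]: print(c,round(q['p'],2),np.round(q['point'],1),onz(c,*q['point'],.036).round(4))"
```

```text
t 5.8 pos [0.5544 0.0967 0.3409] shift [-0.0026 -0.0015  0.0009] turn [-0.0013 -0.0003  0.0004] F [-0.6 -0.4 -0.4] w 0.0209 q [-0.68  0.21  0.49  1.79 -0.1   1.17  1.37]
top 0.7 [142.5 246.3] [0.6295 0.0895 0.036 ]
top 0.25 [130.9 300.6] [ 0.6584 -0.0522  0.036 ]
side 0.92 [274.9 244.9] [0.6312 0.0925 0.036 ]
```

View pics/c4.png

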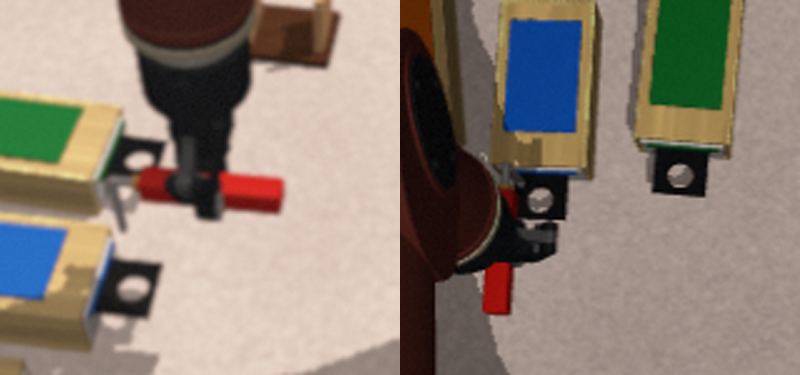

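```bash
python3 -c "
from h import *
print('tip',onz('side',251.2,238.8,.12),'bend',onz('top',122,223.2,.188))
print('hole',onz('top',139.3,246.1,.036),onz('side',160+289/2.5,190+134/2.5,.036))
for n,x0,x1,y0,y1 in(('s3',190,350,200,270),('t3',190,270,100,200)):
    i=cv2.imread(f'pics/{n}.png').astype(int);m=(i[...,2]>90)&(i[...,2]>2.5*i[...,1])&(i[...,2]>2.5*i[...,0])
    c='side' if n=='s3' else 'top'
    ys,xs=np.nonzero(m[y0:y1,x0:x1]);ys+=y0;xs+=x0;print(n,xs.min(),xs.max(),ys.min(),ys.max())
    P=np.array([onz(c,a,b,.195)[:2] for a,b in zip(ys,xs)],np.float32);b=cv2.minAreaRect(P);print(np.round(b[0],4),np.round(b[1],4),b[2])
"
```

```text
tip [0.63232312 0.09158937 0.12      ] bend [0.64188743 0.11133982 0.188     ]
hole [0.6379853  0.09007851 0.036     ] [0.63369549 0.0945309  0.036     ]
s3 245 302 227 244
[0.5528 0.1032] [0.0331 0.1084] 87.11654663085938
t3 223 234 136 185
[0.5539 0.0963] [0.0222 0.1083] 89.6041488647461
```

The prong tip measures (0.632,0.092) against the hole at (0.636,0.092), so I shift about 3 mm forward and lower.

Request:
apply_moves(
  commands=[
    {"x": -0.003, "y": -0.001, "z": 0.015, "rx": 0, "ry": 0, "rz": 0, "jaw": 0.0},
    {"x": 0, "y": 0, "z": 0.02, "rx": 0, "ry": 0, "rz": 0, "jaw": 0.0},
    {"x": 0, "y": 0, "z": 0.02, "rx": 0, "ry": 0, "rz": 0, "jaw": 0.0},
    {"x": 0, "y": 0, "z": 0.015, "rx": 0, "ry": 0, "rz": 0, "jaw": 0.0},
    {"x": 0, "y": 0, "z": 0, "rx": 0, "ry": 0, "rz": 0, "jaw": 0.0},
  ],
)

```text
time_s: 6.5
tool_pos: [0.5573, 0.0942, 0.2701]
eef_rot: [0.023, 1.0, -0.001, -0.001]
contact_force: [0.5, 0.4, -1.0]
width: 0.0209
gripper_force: 58.8
```

```bash
python3 -c "
from h import *
to(.5575,.0955,.237,-2.6)
save('side','s4');save('top','t4')
a=cv2.imread('pics/s4.png')[230:310,200:285];b=cv2.imread('pics/t4.png')[100:180,205:290]
cv2.imwrite('pics/c5.png',np.hstack([cv2.resize(i,(400,376),interpolation=cv2.INTER_CUBIC) for i in(a,b)]))"
```

```text
t 6.5 pos [0.5573 0.0942 0.2701] shift [-0.0002  0.0013  0.0331] turn [-0.002  -0.0017 -0.0013] F [ 0.5  0.4 -1. ] w 0.0209 q [-0.65  0.29  0.48  1.85 -0.15  1.04  1.41]
```

View pics/c5.png

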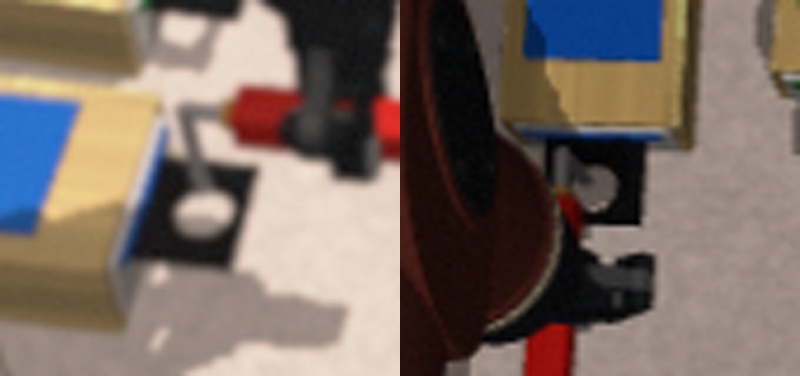

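The tip sits just over the hole in both views (side crop: tip (205,190), hole (205,213)). Lowering it in.

Request:
apply_moves(
  commands=[
    {"x": 0, "y": 0, "z": 0.012, "rx": 0, "ry": 0, "rz": 0, "jaw": 0.0},
    {"x": 0, "y": 0, "z": 0.012, "rx": 0, "ry": 0, "rz": 0, "jaw": 0.0},
    {"x": 0, "y": 0, "z": 0.009, "rx": 0, "ry": 0, "rz": 0, "jaw": 0.0},
    {"x": 0, "y": 0, "z": 0, "rx": 0, "ry": 0, "rz": 0, "jaw": 0.0},
    {"x": 0, "y": 0, "z": 0, "rx": 0, "ry": 0, "rz": 0, "jaw": 0.0},
  ],
)

```text
time_s: 7.1
tool_pos: [0.5581, 0.0949, 0.2394]
eef_rot: [0.023, 1.0, -0.0, 0.001]
contact_force: [0.0, -0.0, -1.5]
width: 0.021
gripper_force: 58.8
```

```bash
python3 -c "
from h import *
to(.5575,.0955,.237,-2.6)
save('side','s5');save('top','t5')
a=cv2.imread('pics/s5.png')[230:310,200:285];b=cv2.imread('pics/t5.png')[100:180,205:290]
cv2.imwrite('pics/c6.png',np.hstack([cv2.resize(i,(400,376),interpolation=cv2.INTER_CUBIC) for i in(a,b)]))"
```

```text
t 7.1 pos [0.5581 0.0949 0.2394] shift [0.0007 0.0006 0.0024] turn [-0.0005  0.0014 -0.0005] F [ 0.  -0.  -1.5] w 0.021 q [-0.64  0.33  0.47  1.88 -0.18  0.97  1.43]
```

View pics/c6.png

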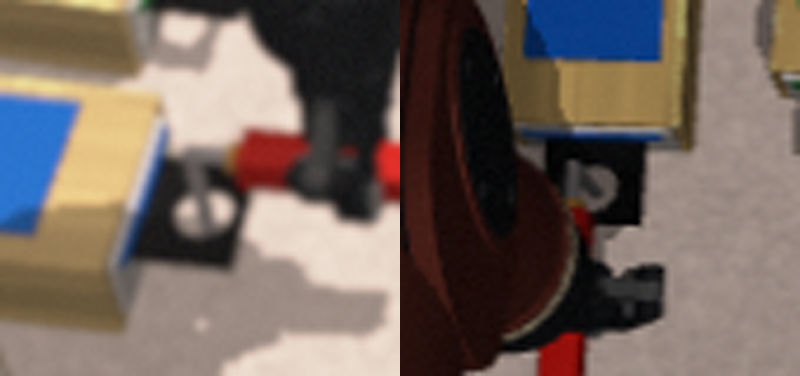

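The prong is in the hole with no contact force. Pulling about 88 mm along tool +x, which includes about 9 mm of slack.

Request:
apply_moves(
  commands=[
    {"x": 0.006, "y": 0, "z": 0, "rx": 0, "ry": 0, "rz": 0, "jaw": 0.0},
    {"x": 0.008, "y": 0, "z": 0, "rx": 0, "ry": 0, "rz": 0, "jaw": 0.0},
    {"x": 0.01, "y": 0, "z": 0, "rx": 0, "ry": 0, "rz": 0, "jaw": 0.0},
    {"x": 0.01, "y": 0, "z": 0, "rx": 0, "ry": 0, "rz": 0, "jaw": 0.0},
    {"x": 0.01, "y": 0, "z": 0, "rx": 0, "ry": 0, "rz": 0, "jaw": 0.0},
  ],
)

```text
time_s: 7.7
tool_pos: [0.5134, 0.097, 0.2399]
eef_rot: [0.023, 1.0, 0.0, 0.001]
contact_force: [2.4, -1.0, -0.3]
width: 0.021
gripper_force: 59.5
```

Request:
apply_moves(
  commands=[
    {"x": 0.01, "y": 0, "z": 0, "rx": 0, "ry": 0, "rz": 0, "jaw": 0.0},
    {"x": 0.01, "y": 0, "z": 0, "rx": 0, "ry": 0, "rz": 0, "jaw": 0.0},
    {"x": 0.01, "y": 0, "z": 0, "rx": 0, "ry": 0, "rz": 0, "jaw": 0.0},
    {"x": 0.009, "y": 0, "z": 0, "rx": 0, "ry": 0, "rz": 0, "jaw": 0.0},
    {"x": 0.005, "y": 0, "z": 0, "rx": 0, "ry": 0, "rz": 0, "jaw": 0.0},
  ],
)

```text
time_s: 8.2
tool_pos: [0.4692, 0.099, 0.2394]
eef_rot: [0.023, 1.0, -0.0, 0.001]
contact_force: [2.9, -0.4, -0.2]
width: 0.0208
gripper_force: 59.5
```

Request:
apply_moves(
  commands=[
    {"x": 0, "y": 0, "z": 0, "rx": 0, "ry": 0, "rz": 0, "jaw": 0.0},
    {"x": 0, "y": 0, "z": 0, "rx": 0, "ry": 0, "rz": 0, "jaw": 0.0},
  ],
)

```text
time_s: 8.4
tool_pos: [0.4701, 0.099, 0.2394]
eef_rot: [0.023, 1.0, -0.0, 0.001]
contact_force: [0.3, 0.6, -2.3]
width: 0.021
gripper_force: 59.5
```

```bash
python3 -c "
from h import *
to(.4705,.0995,.237,-2.6)
save('side','s6');save('top','t6')
a=cv2.imread('pics/s6.png')[220:320,200:310];b=cv2.imread('pics/t6.png')[100:200,205:315]
cv2.imwrite('pics/c7.png',np.hstack([cv2.resize(i,(400,364),interpolation=cv2.INTER_CUBIC) for i in(a,b)]))
for c in('top','side'):
  for q in robot.mark_of(c,'blue_hole')[:2]: print(c,round(q['p'],2),np.round(q['point'],1),onz(c,*q['point'],.036).round(4))"
```

```text
t 8.4 pos [0.4701 0.099  0.2394] shift [-0.0004  0.0005  0.0024] turn [-0.0002  0.0013 -0.0003] F [ 0.3  0.6 -2.3] w 0.021 q [-0.73  0.15  0.46  2.07 -0.09  0.93  1.31]
top 0.6 [172.1 242. ] [0.5517 0.0998 0.036 ]
side 0.75 [276.7 280.8] [0.5521 0.091  0.036 ]
```

View pics/c7.png

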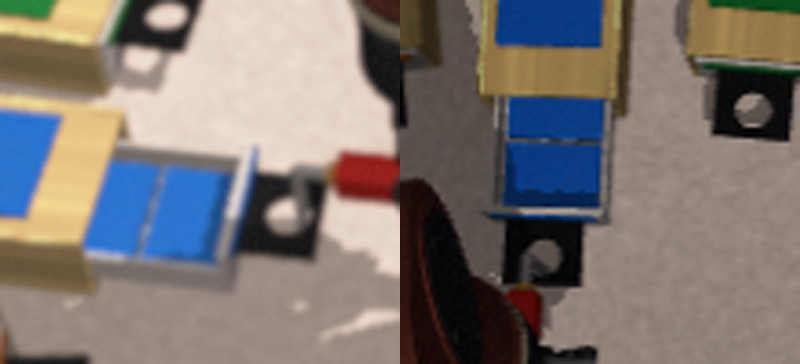

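The tray is out about 80 mm (hole now at x≈0.552), with the prong against its near rim. I'll back off the rim by 6 mm and lift out.

Request:
apply_moves(
  commands=[
    {"x": -0.006, "y": 0, "z": 0, "rx": 0, "ry": 0, "rz": 0, "jaw": 0.0},
    {"x": 0, "y": 0, "z": -0.015, "rx": 0, "ry": 0, "rz": 0, "jaw": 0.0},
    {"x": 0, "y": 0, "z": -0.025, "rx": 0, "ry": 0, "rz": 0, "jaw": 0.0},
    {"x": 0, "y": 0, "z": -0.03, "rx": 0, "ry": 0, "rz": 0, "jaw": 0.0},
    {"x": 0, "y": 0, "z": -0.03, "rx": 0, "ry": 0, "rz": 0, "jaw": 0.0},
  ],
)

```text
time_s: 9.1
tool_pos: [0.4764, 0.0986, 0.3405]
eef_rot: [0.023, 1.0, -0.0, 0.001]
contact_force: [0.4, 0.8, -1.1]
width: 0.0209
gripper_force: 59.5
```

Request:
apply_moves(
  commands=[
    {"x": 0, "y": 0, "z": -0.012, "rx": 0, "ry": 0, "rz": 0.049, "jaw": 0.0},
    {"x": 0, "y": -0.025, "z": 0, "rx": 0, "ry": 0, "rz": 0, "jaw": 0.0},
  ],
)

```text
time_s: 9.3
tool_pos: [0.4748, 0.0763, 0.3537]
eef_rot: [0.046, 0.999, 0.001, 0.003]
contact_force: [-0.3, -0.3, -0.9]
width: 0.021
gripper_force: 59.5
```

```bash
python3 -c "
from h import *
to(.5364,-.2815,.35,-5.4)
save('top','t7')
for q in robot.mark_of('top','blue_hole')[:2]: print(round(q['p'],2),np.round(q['point'],1),onz('top',*q['point'],.036).round(4))"
```

```text
t 9.3 pos [0.4748 0.0763 0.3537] shift [-0.0942 -0.3507  0.0034] turn [0.0023 0.0055 0.002 ] F [-0.3 -0.3 -0.9] w 0.021 q [-0.73  0.01  0.49  1.96 -0.    1.18  1.23]
0.55 [169.9 244.8] [0.5574 0.0925 0.036 ]
```

Request:
apply_moves(
  commands=[
    {"x": -0.009, "y": -0.038, "z": 0, "rx": 0, "ry": 0, "rz": 0, "jaw": 0.0},
    {"x": -0.01, "y": -0.038, "z": 0, "rx": 0, "ry": 0, "rz": 0, "jaw": 0.0},
    {"x": -0.01, "y": -0.038, "z": 0, "rx": 0, "ry": 0, "rz": 0, "jaw": 0.0},
    {"x": -0.01, "y": -0.038, "z": 0, "rx": 0, "ry": 0, "rz": 0, "jaw": 0.0},
    {"x": -0.01, "y": -0.038, "z": 0, "rx": 0, "ry": 0, "rz": 0, "jaw": 0.0},
  ],
)

```text
time_s: 9.9
tool_pos: [0.5048, -0.1214, 0.3517]
eef_rot: [0.047, 0.999, -0.0, 0.001]
contact_force: [-0.1, 0.3, -1.6]
width: 0.0211
gripper_force: 59.5
```

Request:
apply_moves(
  commands=[
    {"x": -0.01, "y": -0.038, "z": 0, "rx": 0, "ry": 0, "rz": 0, "jaw": 0.0},
    {"x": -0.01, "y": -0.038, "z": 0, "rx": 0, "ry": 0, "rz": 0, "jaw": 0.0},
    {"x": -0.01, "y": -0.036, "z": 0, "rx": 0, "ry": 0, "rz": 0, "jaw": 0.0},
    {"x": -0.01, "y": -0.03, "z": 0, "rx": 0, "ry": 0, "rz": 0, "jaw": 0.0},
    {"x": -0.005, "y": -0.015, "z": 0, "rx": 0, "ry": 0, "rz": 0, "jaw": 0.0},
  ],
)

```text
time_s: 10.4
tool_pos: [0.5345, -0.2835, 0.3514]
eef_rot: [0.049, 0.999, -0.001, 0.001]
contact_force: [1.0, 0.4, -1.0]
width: 0.0208
gripper_force: 59.5
```

Request:
apply_moves(
  commands=[
    {"x": 0, "y": 0, "z": 0, "rx": 0, "ry": 0, "rz": 0, "jaw": 0.0},
    {"x": 0, "y": 0, "z": 0, "rx": 0, "ry": 0, "rz": 0, "jaw": 0.0},
  ],
)

```text
time_s: 10.6
tool_pos: [0.5346, -0.2802, 0.3512]
eef_rot: [0.048, 0.999, -0.0, 0.0]
contact_force: [0.7, 0.5, -1.4]
width: 0.021
gripper_force: 59.5
```

```bash
python3 -c "
from h import *
to(.5364,-.2815,.241,-5.4)"
```

```text
t 10.6 pos [ 0.5346 -0.2802  0.3512] shift [-0.0018 -0.0011  0.1102] turn [-0.      0.001  -0.0009] F [ 0.7  0.5 -1.4] w 0.021 q [-0.22  0.34  0.78  1.68 -0.25  1.22  2.09]
```

Request:
apply_moves(
  commands=[
    {"x": -0.002, "y": -0.001, "z": 0.03, "rx": 0, "ry": 0, "rz": 0, "jaw": 0.0},
    {"x": 0, "y": 0, "z": 0.03, "rx": 0, "ry": 0, "rz": 0, "jaw": 0.0},
    {"x": 0, "y": 0, "z": 0.023, "rx": 0, "ry": 0, "rz": 0, "jaw": 0.0},
    {"x": 0, "y": 0, "z": 0.012, "rx": 0, "ry": 0, "rz": 0, "jaw": 0.0},
    {"x": 0, "y": 0, "z": 0, "rx": 0, "ry": 0, "rz": 0, "jaw": 0.0},
  ],
)

```text
time_s: 11.1
tool_pos: [0.5364, -0.2803, 0.2554]
eef_rot: [0.047, 0.999, 0.001, -0.0]
contact_force: [-0.5, -0.2, -0.6]
width: 0.0212
gripper_force: 59.5
```

Request:
apply_moves(
  commands=[
    {"x": 0, "y": 0, "z": 0.006, "rx": 0, "ry": 0, "rz": 0, "jaw": 0.0},
    {"x": 0, "y": 0, "z": 0.006, "rx": 0, "ry": 0, "rz": 0, "jaw": 0.0},
    {"x": 0, "y": 0, "z": 0, "rx": 0, "ry": 0, "rz": 0, "jaw": 0.0},
  ],
)

```text
time_s: 11.4
tool_pos: [0.5365, -0.2815, 0.2446]
eef_rot: [0.047, 0.999, 0.0, 0.001]
contact_force: [0.1, 0.0, -1.5]
width: 0.0211
gripper_force: 59.5
```

```bash
python3 -c "
from h import *
to(.5364,-.2815,.241,-5.4)
i=save('side','s8').astype(int)[130:190,265:345]
m=(i[...,0]>90)&(i[...,0]>2.5*i[...,1])&(i[...,0]>2.5*i[...,2])
ys,xs=np.nonzero(m);print(xs.min()+265,xs.max()+265,ys.min()+130,ys.max()+130,'was 285-323,146-157')"
```

```text
t 11.4 pos [ 0.5365 -0.2815  0.2446] shift [0.0002 0.     0.0036] turn [ 0.0002  0.002  -0.0004] F [ 0.1  0.  -1.5] w 0.0211 q [-0.16  0.46  0.72  1.78 -0.35  1.03  2.17]
285 323 146 157 was 285-323,146-157
```

The handle is back at the same pixels as at the start. I'll lower the last 2 mm, release gently and retreat straight up.

Request:
apply_moves(
  commands=[
    {"x": 0, "y": 0, "z": 0.002, "rx": 0, "ry": 0, "rz": 0, "jaw": 0.0},
    {"x": 0, "y": 0, "z": 0, "rx": 0, "ry": 0, "rz": 0, "jaw": 0.03},
    {"x": 0, "y": 0, "z": 0, "rx": 0, "ry": 0, "rz": 0, "jaw": 0.06},
    {"x": 0, "y": 0, "z": 0, "rx": 0, "ry": 0, "rz": 0, "jaw": 0.085},
    {"x": 0, "y": 0, "z": 0, "rx": 0, "ry": 0, "rz": 0, "jaw": 0.085},
  ],
)

```text
time_s: 11.95
tool_pos: [0.5365, -0.2818, 0.2428]
eef_rot: [0.047, 0.999, -0.0, 0.001]
contact_force: [0.1, 0.7, 0.1]
width: 0.0721
gripper_force: 0.0
```

Request:
apply_moves(
  commands=[
    {"x": 0, "y": 0, "z": 0, "rx": 0, "ry": 0, "rz": 0, "jaw": 0.085},
    {"x": 0, "y": 0, "z": -0.015, "rx": 0, "ry": 0, "rz": 0, "jaw": 0.085},
    {"x": 0, "y": 0, "z": -0.025, "rx": 0, "ry": 0, "rz": 0, "jaw": 0.085},
    {"x": 0, "y": 0, "z": -0.04, "rx": 0, "ry": 0, "rz": 0, "jaw": 0.085},
    {"x": 0, "y": 0, "z": -0.04, "rx": 0, "ry": 0, "rz": 0, "jaw": 0.085},
  ],
)

```text
time_s: 12.45
tool_pos: [0.5359, -0.2818, 0.3649]
eef_rot: [0.048, 0.999, -0.0, 0.001]
contact_force: [1.0, 0.7, -0.3]
width: 0.0851
gripper_force: 0.0
```

Request:
apply_moves(
  commands=[
    {"x": 0, "y": 0.04, "z": -0.02, "rx": 0, "ry": 0, "rz": 0, "jaw": 0.085},
    {"x": 0, "y": 0.045, "z": 0, "rx": 0, "ry": 0, "rz": 0, "jaw": 0.085},
    {"x": 0, "y": 0.045, "z": 0, "rx": 0, "ry": 0, "rz": 0, "jaw": 0.085},
    {"x": 0, "y": 0.02, "z": 0, "rx": 0, "ry": 0, "rz": 0, "jaw": 0.085},
    {"x": 0, "y": 0, "z": 0, "rx": 0, "ry": 0, "rz": 0, "jaw": 0.085},
  ],
)

```text
time_s: 12.95
tool_pos: [0.5511, -0.1285, 0.3837]
eef_rot: [0.044, 0.999, 0.001, 0.001]
contact_force: [-0.0, -0.6, 0.5]
width: 0.085
gripper_force: 0.0
```

```bash
python3 -c "
from h import *
to(.5364,-.2815,.241,-5.4)
save('side','s9')
i=cv2.imread('pics/s9.png')[:,:,::-1].astype(int)[130:190,265:345]
m=(i[...,0]>90)&(i[...,0]>2.5*i[...,1])&(i[...,0]>2.5*i[...,2])
ys,xs=np.nonzero(m);print(xs.min()+265,xs.max()+265,ys.min()+130,ys.max()+130,'was 285-323,146-157')
for t in('blue_hole','green_hole','amber_hole'):
  for q in robot.mark_of('side',t)[:2]: print(t,round(q['p'],2),onz('side',*q['point'],.036).round(4))"
```

```text
t 12.95 pos [ 0.5511 -0.1285  0.3837] shift [ 0.0014 -0.1539  0.1425] turn [0.0016 0.0027 0.0052] F [-0.  -0.6  0.5] w 0.085 q [-0.49  0.2   0.74  1.73 -0.14  1.26  1.76]
289 323 146 157 was 285-323,146-157
blue_hole 0.74 [0.5596 0.0923 0.036 ]
green_hole 0.71 [ 0.6606 -0.0584  0.036 ]
amber_hole 0.71 [0.673  0.2242 0.036 ]
```

View pics/s9.png

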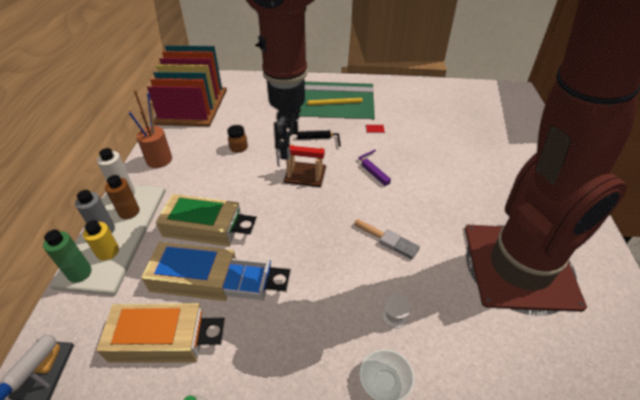

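The red hook is back in its rest at (304,151), partly hidden by a fingertip well above it. The blue tray is out about 78 mm, with its hole at (280,278), and the other two trays are unmoved. Handing in.

```bash
python3 -c "
from plant import robot
print(robot.finish_job())"
```

```text
the job is handed in; nothing more can be done
None
```

The job is handed in at about 13 s of the 50 s limit, with no verdict returned: the blue tray is out about 78 mm, the red hook is back in its rest where it was, and the amber and green trays are unmoved as far as the cameras show.

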